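Clamp the glued kit-box lid

ROBOT

A 6-joint arm with a two-finger parallel gripper is mounted at the origin on the work surface. World frame = base frame: x ahead of the robot, y to its left, z up, the work surface at z = 0. Lengths are in m, angles in degrees, forces in N, time in s.
With the tool pointing down it reaches from about 0.3 to 0.75 m from the base axis. Payload 8.5 kg.
Tool frame: the origin (TCP) lies on the centre line of the jaws, within the pads' length; the fingertips stand 17 mm ahead of it and the grasp point (between the pads) lies 2 mm behind it; z points along the fingers, y is the direction in which the jaws open and shut (so a half turn about z gives the same grasp; the last joint's range is limited). The gripper opens to 85 mm and grips with 20 to 120 N. Pads are 22 mm wide; open, the fingers measure 114 mm over their backs; the gripper's body (76 mm by 85 mm) begins 54 mm behind the grasp point. The pads swing forward as they close: fully open they stand 13 mm farther back than shut.
Start: joints at [-12.336, 21.807, 74.336, -0, 83.858, -12.336], TCP at [0.55, 0, 0.227] pointing down, gripper open.
Joint ranges: [-178.18, 178.18], [-50.72, 133.34], [12.68, 142.11], [-81.47, 261.47], [9.98, 163.14], [-165.26, 165.26]. Speed limits (degrees/s): [136.94, 136.94, 180, 180, 180, 180].

INTERFACE

Orientations are given as a 3x3 rotation matrix whose columns are the frame's x, y, z axes.
In Python, from rig import env, imaging, close_job gives the robot as it stands.
- The arm moves only by the tool step_arm, never from a script. Its argument "steps" is one flat list of numbers, 7 for each row, row after row: the opening, from 0 (shut) to 1 (fully open), then the shift along the tool's x, y, z as a fraction of full scale, then the turn, a rotation vector about the tool's x, y, z as a fraction of full scale. A call has 1 to 10 rows; each row is the pose to reach, as a shift and turn from the pose commanded when the call began, along the tool's axes at that moment; what a row does not reach only later rows make up. Full scale, the value 1, is 0.3 m for a shift and 45 degrees for a turn. A row lasts 1/10 s, in which the tool goes at most 50 mm and 8.59 degrees, less where a joint would pass 70% of its speed; a pose out of reach is approached as far as the arm can. A call with a number of a shift or a turn outside -1 to 1 is refused whole. A call with a gripper value outside its range is refused whole. The fingers move at their own pace and stop on an object; "grip_force" is the grip in N (left out, the last holds). Time passes only in rows, so rows that repeat a pose let the fingers close. It gives the time, the measured TCP pose, the force and the opening at its end, in the units of the state.
- env.observe(): the state, without advancing time (a new reading comes with each control period).
- imaging.get_image(name): name is "scene" or "side" or "wrist"; returns (picture, depth): 384x512x3 uint8, blue, green, red; 384x512 float32, m along the optical axis (not along the pixel's ray), 0 where there is no reading.
- imaging.get_calibration(name): a dict with "camera_matrix" (3x3 intrinsics, pixels), "world_from_camera" (4x4, takes a point from camera to world coordinates). Camera axes: x right, y down, z forward; pixel columns grow to the right and rows downward; lengths in m; the calibration is good to about 2 mm. A picture is of the moment at which its call begins: read the wrist's pose just before it. get_calibration takes no time and is no camera call; for the wrist camera it gives the pose at the moment of the call.
- close_job(): hands the job in, once; it reports no verdict.
Trained networks look in the newest picture that a camera, given by its name, has taken for a name from the list of things; names that differ only in an ending like _2 or _b are one class to them, and where a whole thing is asked for, a point or a joint stands for the part that bears it (a point fixed in the world has none). Each returns a list of dicts, best first, with "score" (0 to 1); they miss things now and then, are a little off and sometimes report something else, mostly with a low value. They report only what shows in the picture. A call takes as long as a camera call. They do not tell look-alikes from the thing itself.
- imaging.spot_in(camera, target): "pixel" ([column, row] in pixels, amid what is visible of it).
- imaging.regions_of(camera, target): "mask" (384x512 bool, what is visible of it) and "pixel" ([column, row] in pixels, amid what is visible of it).
- imaging.pinpoint(camera, target): "pixel" ([column, row] in pixels: a listed point, or the origin of a listed thing).
The state is a dict: "time_s": time; "q": joint angles; "qvel": joint speeds; "joint_efforts": joint torques, N m; "position": TCP position; "tool_rot": TCP orientation; "ft_force": force on the tool from outside, world axes, zero at the start; "wrist_torque": the same for the moment, N m; "grip_width": finger opening in m.
Only numpy, scipy, OpenCV 4.12 (cv2) and the standard library are available. Lean on these libraries where they do the work, as an engineer would, in place of code of your own. Each camera call takes 0.05 s, during which the arm holds its last target.

TASK

The cracked lid of the patch kit box has just been glued: take it out of the wooden rest, slide it on edge, fully home, into the narrow groove of the bar clamp, and let go of it. Then pump the clamp's trigger (squeeze it towards the handle, let it out, squeeze again) until the sprung pad of the jaw presses on the lid's end with its spring partly, but not fully, pushed in, so that the lid is gripped and not crushed. Finish while still holding the trigger squeezed like that, because the jaw slips when it is let go; move the jaw only by the trigger and leave the other things alone.

Things in the scene. Friction and masses are not known exactly. Their poses are not given: they have to be found in the camera images.
- lid: flat grey plastic lid, 90 long (its x) x 10 thick (its y) x 60 mm tall (its z), 0.06 kg, a dark glued crack line across it. It stands on its long edge in the rest; origin at the middle of its lower edge. The same either way round. It is crushed if the jaw presses it with over 22 N.
- rest: fixed wooden block 110 x 50 x 26 mm with a groove 13 mm wide along its x, groove floor 10 mm above the ledge (so the lid's top edge is 70 mm up); origin at the centre of its underside.
- clamp: fixed bar clamp on a board 320 x 64 x 12 mm lying along its x; origin on the ledge, on the clamp's line (board from x = -166 to 154 mm). Its x is the closing direction: trigger, handle, jaw, groove, stop follow in that order; z up. Grey housing under trigger and handle: x = -132 to -56, y = -20 to 20, up to 52 mm high.
- groove (a point): point on the floor of the clamp's groove, mid width, x = 75 mm in the clamp's frame, 12 mm above the ledge. The groove for the lid runs along the clamp's x, 12 mm wide, between cheeks from x = 49 to 127 mm, 30 mm high above the ledge with flared lips to 35 mm. A lid up against the stop has its middle at x = 85 mm.
- stop_face (a point): middle of the face of the fixed steel stop (44 mm wide, top 74 mm above the ledge), x = 130 mm in the clamp's frame; the lid's far end gets pressed against it.
- handle_face (a point): point on the front face (towards the jaw) of the fixed black upright handle, 95 mm above the ledge, where one finger may bear. The handle is 12 mm thick (x = -84 to -72 mm in the clamp's frame), 24 mm wide, and its top is 112 mm up.
- trigger: black upright bar behind the handle, 10 thick along the clamp's x, 24 wide, from 48 to 112 mm above the ledge. Origin mid rear face (away from the handle), 95 mm up. At rest at x = -124 mm in the clamp's frame (52 mm from there to the handle's front face). Slides along the clamp's +x by at most 20 mm; springs back by itself (2 to 4 N). To press the lid with P newtons it needs about P + 6 N.
- jaw: steel block 20 x 36 x 50 mm (22 to 72 mm above the ledge) sliding along the clamp's x on a toothed bar that runs back under handle and trigger. Origin on the clamp's line, 12 mm up, under the block's middle; starts at x = -40 to -22 mm in the clamp's frame. Carries the sprung pad, whose face is 32 mm ahead of the origin while unpressed.
- pad_face (a point): centre of the pressing face of the jaw's pad (28 wide, 24 high, 6 mm thick), 55 mm above the ledge. It moves towards the lid as the jaw is pumped. At the start it is 30 to 48 mm from where the lid's end will be once the lid is against the stop.
- pad (a joint): how far the pad is pushed into the jaw against its spring, m: 0 free, 0.009 bottomed. The force on the lid is 2.4 N plus 1.5 N per mm pushed in; bottomed (15.9 N) it is rigid, and a hard squeeze then crushes the lid. About the middle is right.
- kit_box: grey plastic patch kit box without its lid, 66 x 98 x 30 mm, loose; leave alone.
- cap_dish: white ceramic dish, 90 mm across, 20 mm high, holding four black valve caps, loose; leave alone.
- rasp: chrome rasp 110 x 22 x 8 mm lying flat, loose; leave alone.
- core_tool: small steel valve core tool, 64 mm long T shape, lying flat, loose; leave alone.
- trigger_top (a point): centre of the trigger's top, 112 mm up. Squeezed, the trigger pushes the jaw along one to one by a pawl on teeth 8 mm apart; the first 0 to 8 mm of a stroke may be idle. A nearly full first stroke moves the jaw 9 to 20 mm, later ones 8 or 16 mm (one or two teeth). Let out, it clicks back over the teeth and the jaw stays, held by only 2.5 N of friction.
Not all that is in view belongs to the job. What is meant by the lid is not red, and is the smaller of those in its own colour.

How it is judged:
By the outcome, as a careful person would: the job done as asked, in the order asked, and still so for the second after the job is handed in, while the arm keeps its last pose, push and grip.
It also fails if it takes over 72 s, if anything falls off the work surface, if the arm or the gripper's body presses on something with over 40 N, if the wrist force passes 120 N, or if a joint passes its speed limit or range.

## Working session

There is one attempt and no reset: what is moved stays moved. The work goes in short steps, Python scripts to look and compute and a tool call to move; the robot and the scene stay as the last step left them, time stands still between calls to the robot, and variables do not carry over. Pictures are saved under pics/ and viewed, and the job is handed in when it is done.

Besides the shell and the picture viewer there is one more tool, called as name(argument=value, ...) on one line, values as JSON. step_arm: Moves the arm, as the interface text tells. Shift numbers are shares of 0.3 m and turn numbers shares of 45 degrees, none past 1 either way. Its arguments: {"type":"object","properties":{"steps":{"type":"array","items":{"type":"number"}},"grip_force":{"type":"number"}},"required":["steps"]}

```bash
ls; mkdir -p pics; cat > h.py <<'E'
import numpy as np, cv2
from rig import env, imaging, close_job
def cal(c):
    d=imaging.get_calibration(c); return np.array(d["camera_matrix"]),np.array(d["world_from_camera"])
def w(c,px,dep):
    K,T=cal(c); u,v=px
    p=np.array([(u-K[0,2])*dep/K[0,0],(v-K[1,2])*dep/K[1,1],dep,1]); return (T@p)[:3]
def cloud(c,dep):
    K,T=cal(c); v,u=np.mgrid[0:dep.shape[0],0:dep.shape[1]]
    P=np.stack([(u-K[0,2])*dep/K[0,0],(v-K[1,2])*dep/K[1,1],dep],-1)
    return P@T[:3,:3].T+T[:3,3]
def onplane(c,px,z):
    K,T=cal(c); r=T[:3,:3]@np.array([(px[0]-K[0,2])/K[0,0],(px[1]-K[1,2])/K[1,1],1]); o=T[:3,3]
    return o+r*(z-o[2])/r[2]
def proj(c,P):
    K,T=cal(c); P=np.atleast_2d(P); q=(P-T[:3,3])@T[:3,:3]; q=q@K.T; return q[:,:2]/q[:,2:]
E
python3 - <<'E'
from h import *
np.set_printoptions(precision=4,suppress=True)
s=env.observe(); print(s)
for c in ["scene","side","wrist"]:
    im,d=imaging.get_image(c); cv2.imwrite(f"pics/{c}0.png",im); np.save(f"{c}0.npy",d)
    print(c,cal(c))
E
```

```text
pics
{'time_s': 0.0, 'q': array([-12.3368,  21.8409,  74.3879,  -0.0008,  83.8586, -12.3372]), 'qvel': array([-0.0065, -0.0475, -0.055 , -0.079 , -0.1275, -0.0728]), 'joint_efforts': array([ -0.001 , -44.8467, -23.1286,  -0.0003,   0.0047,   0.    ]), 'position': array([0.5497, 0.0001, 0.226 ]), 'tool_rot': array([[-0.    ,  1.    , -0.0015],
       [ 1.    ,  0.    ,  0.0003],
       [ 0.0003, -0.0015, -1.    ]]), 'ft_force': array([-0.6073,  1.1113, -0.0943]), 'wrist_torque': array([0.0446, 0.0545, 0.0268]), 'grip_width': 0.08515018197488038}
scene (array([[447.228 ,   0.    , 256.0258],
       [  0.    , 447.228 , 194.9287],
       [  0.    ,   0.    ,   1.    ]]), array([[ 0.5697,  0.6074, -0.5536,  1.1129],
       [ 0.8217, -0.4328,  0.3708, -0.3934],
       [-0.0144, -0.6661, -0.7457,  0.8941],
       [ 0.    ,  0.    ,  0.    ,  1.    ]]))
side (array([[479.6806,   0.    , 266.6376],
       [  0.    , 479.6806, 194.3126],
       [  0.    ,   0.    ,   1.    ]]), array([[ 0.7832, -0.3597,  0.5072, -0.1908],
       [-0.6216, -0.4739,  0.6238, -0.8628],
       [ 0.016 , -0.8038, -0.5947,  0.9175],
       [ 0.    ,  0.    ,  0.    ,  1.    ]]))
wrist (array([[280.8922,   0.    , 256.0471],
       [  0.    , 280.8922, 183.7064],
       [  0.    ,   0.    ,   1.    ]]), array([[ 1.    ,  0.001 , -0.0016,  0.5489],
       [ 0.0005, -0.9639, -0.2664,  0.0678],
       [-0.0018,  0.2664, -0.9639,  0.3745],
       [ 0.    ,  0.    ,  0.    ,  1.    ]]))
```

View pics/scene0.png

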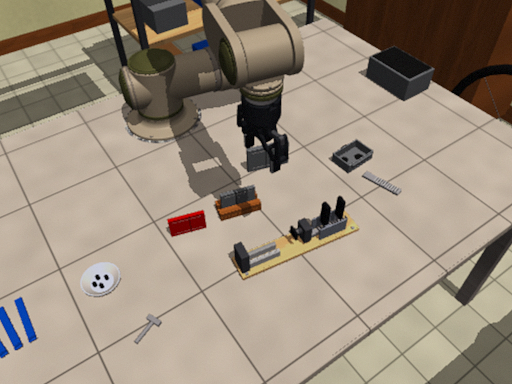

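View pics/side0.png

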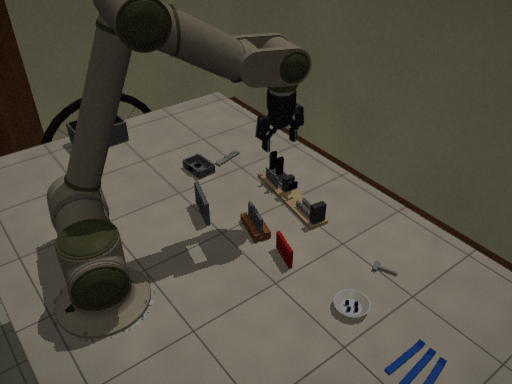

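View pics/wrist0.png

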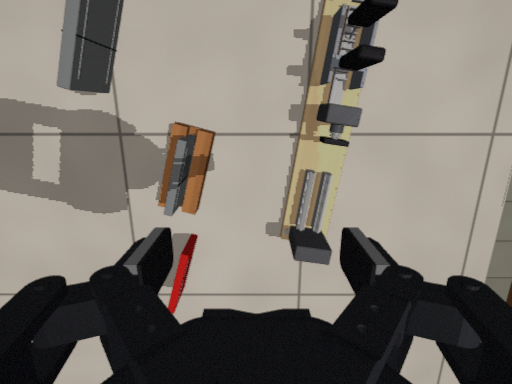

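```bash
python3 - <<'E'
from h import *
np.set_printoptions(precision=4,suppress=True)
ds={c:np.load(c+"0.npy") for c in ["scene","side","wrist"]}
for t in ["lid","rest","clamp","groove","stop_face","handle_face","trigger","trigger_top","jaw","pad_face"]:
    for c in ["scene","side","wrist"]:
        r=imaging.pinpoint(c,t)[:2]
        for x in r:
            u,v=x["pixel"]; dd=ds[c][int(round(v)),int(round(u))]
            z={"groove":.012,"stop_face":.055,"handle_face":.095,"trigger":.095,"trigger_top":.112,"jaw":.012,"pad_face":.055,"lid":.01,"rest":0,"clamp":0}[t]
            print(t,c,round(x["score"],2),np.round([u,v],1),"onplane",onplane(c,(u,v),z),"depth",w(c,(u,v),dd))
print(env.observe()["time_s"])
E
```

```text
lid scene 0.91 [241.5 205.8] onplane [ 0.4658 -0.0061  0.01  ] depth [ 0.4794 -0.0142  0.0286]
lid scene 0.71 [262.1 167.3] onplane [0.3811 0.1193 0.01  ] depth [0.3761 0.1228 0.004 ]
lid side 0.95 [200.9 216.3] onplane [0.3582 0.1213 0.01  ] depth [0.3636 0.131  0.0011]
lid side 0.66 [283.5 256.2] onplane [ 0.4442 -0.1595  0.01  ] depth [ 0.4384 -0.166   0.0183]
lid wrist 0.72 [187.4 165.9] onplane [ 0.4576 -0.0086  0.01  ] depth [ 0.4655 -0.002   0.0416]
lid wrist 0.58 [192. 257.] onplane [ 0.4556 -0.1436  0.01  ] depth [ 0.4556 -0.1434  0.0103]
rest scene 0.58 [239.4 209.1] onplane [ 0.4647 -0.0124  0.    ] depth [ 0.4826 -0.0229  0.0247]
rest side 0.92 [257.  230.4] onplane [ 0.4592 -0.0221  0.    ] depth [ 0.4394 -0.0477  0.0279]
rest wrist 0.85 [188.6 167.4] onplane [ 0.4567 -0.0129  0.    ] depth [ 0.4634 -0.007   0.0271]
clamp side 0.77 [292.8 200.7] onplane [0.6365 0.0229 0.    ] depth [0.626  0.0116 0.0116]
clamp wrist 0.97 [324.2 129.7] onplane [0.6383 0.0378 0.    ] depth [0.6354 0.0388 0.0122]
groove scene 0.86 [269.7 257.1] onplane [ 0.6378 -0.0403  0.012 ] depth [ 0.64
[... 1525 characters left out ...]
0.67   0.1637 0.112 ] depth [ 0.7931  0.3105 -0.0032]
jaw scene 0.68 [239.3 207.8] onplane [ 0.4696 -0.0153  0.012 ] depth [ 0.4805 -0.0217  0.0269]
jaw side 0.51 [286.6 190.5] onplane [0.6453 0.0643 0.012 ] depth [0.6304 0.0477 0.0282]
jaw wrist 0.76 [328.1 117.5] onplane [0.6394 0.0539 0.012 ] depth [0.549  0.0678 0.375 ]
jaw wrist 0.16 [333.6 142.5] onplane [0.6486 0.0226 0.012 ] depth [0.6332 0.0296 0.0683]
pad_face scene 0.56 [291.1 235.2] onplane [0.6405 0.0187 0.055 ] depth [0.6161 0.04   0.0117]
pad_face side 0.44 [292.9 185.3] onplane [0.639  0.0294 0.055 ] depth [0.6326 0.0225 0.0617]
pad_face wrist 0.75 [331.3 142.3] onplane [0.6342 0.0282 0.055 ] depth [0.6309 0.0297 0.0673]
1.65
```

```bash
python3 - <<'E'
from h import *
np.set_printoptions(precision=4,suppress=True)
im=cv2.imread("pics/wrist0.png"); d=np.load("wrist0.npy")
P=cloud("wrist",d)
print(P[140:145,20:500:60].reshape(-1,3)[:10])
fl=(P[...,2]<0.005)&(P[...,2]>-0.02)
print("floor z",np.median(P[...,2][fl]))
ims=cv2.imread("pics/scene0.png")
cv2.imwrite("pics/wcrop.png",cv2.resize(im[0:270,270:420],None,fx=2.2,fy=2.2,interpolation=cv2.INTER_CUBIC))
cv2.imwrite("pics/scrop.png",cv2.resize(ims[140:290,150:380],None,fx=3.4,fy=3.4,interpolation=cv2.INTER_CUBIC))
E
```

```text
[[0.2373 0.0244 0.0027]
 [0.3153 0.0243 0.0008]
 [0.3952 0.0244 0.0017]
 [0.4798 0.0275 0.0278]
 [0.5539 0.0246 0.0022]
 [0.6221 0.0303 0.0509]
 [0.7125 0.0246 0.0017]
 [0.7915 0.0247 0.0021]
 [0.2367 0.0231 0.0023]
 [0.3152 0.023  0.001 ]]
floor z 0.0015628505262285375
```

```bash
python3 - <<'E'
from h import *
np.set_printoptions(precision=4,suppress=True)
K,T=cal("wrist")
def rect(c,lo,hi,box,name):
    d=np.load(c+"0.npy"); P=cloud(c,d); P=P[d>0]
    m=(P[:,2]>lo)&(P[:,2]<hi)&(P[:,0]>box[0])&(P[:,0]<box[1])&(P[:,1]>box[2])&(P[:,1]<box[3])
    Q=P[m]
    if len(Q)<6: print(name,c,len(Q)); return
    (cx,cy),(a,b),an=cv2.minAreaRect((Q[:,:2]*1000).astype(np.float32))
    cxy=Q[:,:2].mean(0); u,s,vt=np.linalg.svd(Q[:,:2]-cxy); 
    print(name,c,len(Q),"rect c",round(cx,1),round(cy,1),"size",round(a,1),round(b,1),"ang",round(an,1),"pca",round(np.degrees(np.arctan2(vt[0,1],vt[0,0])),1),"mean",Q.mean(0)*1000, "zmed",np.median(Q[:,2])*1000)
for c in ["wrist","scene","side"]:
    rect(c,.063,.078,(.42,.50,-.08,.07),"lidtop")
    rect(c,.018,.032,(.40,.52,-.09,.08),"resttop")
    rect(c,.067,.080,(.57,.66,-.14,-.07),"stoptop")
    rect(c,.066,.078,(.60,.68,.03,.07),"jawtop")
    rect(c,.106,.118,(.62,.69,.09,.13),"handletop")
    rect(c,.106,.118,(.62,.69,.13,.18),"trigtop")
    rect(c,.006,.016,(.55,.72,-.15,.22),"board")
    rect(c,.025,.038,(.58,.68,-.09,-.01),"cheeks")
E
```

```text
lidtop wrist 824 rect c 457.9 -10.4 size 89.6 10.7 ang 75.3 pca -104.7 mean [459.1189  -8.5196  70.7744] zmed 71.35733698914754
resttop wrist 2197 rect c 457.7 -10.8 size 110.0 50.5 ang 75.3 pca -102.4 mean [462.6329  -6.5776  27.092 ] zmed 27.39354603541927
stoptop wrist 654 rect c 616.3 -102.8 size 20.2 43.9 ang 81.7 pca -8.0 mean [ 615.7417 -101.0439   74.6981] zmed 75.3735316646349
jawtop wrist 774 rect c 638.8 48.5 size 41.1 35.9 ang 81.8 pca -132.9 mean [638.9004  55.9583  72.7322] zmed 73.27032746775613
handletop wrist 450 rect c 648.0 112.1 size 12.1 23.9 ang 81.2 pca -9.2 mean [646.9804 111.6346 112.4598] zmed 112.94480924384709
trigtop wrist 243 rect c 653.6 149.9 size 5.7 23.6 ang 84.5 pca -5.6 mean [653.9118 149.3993 111.5156] zmed 112.11946947250311
board wrist 6026 rect c 636.7 33.3 size 302.5 64.3 ang 81.7 pca -94.9 mean [628.8354  33.9639  13.4243] zmed 13.534550088350777
cheeks wrist 1036 rect c 623.8 -53.1 size 82.0 35.6 ang 78.7 pca -99.4 mean [623.5229 -49.4164  33.0456] zmed 32.77688507302387
lidtop scene 160 rect c 459.1 -11.6 size 89.0 14.7 ang 73.6 pca -105.0 
[... 1269 characters left out ...]
pca 172.6 mean [ 613.646  -108.1906   73.5723] zmed 73.84171687350904
jawtop side 60 rect c 640.0 53.8 size 38.6 35.3 ang 19.2 pca 173.3 mean [639.043   53.4866  71.3378] zmed 70.9960297587507
handletop side 28 rect c 647.2 106.3 size 16.1 23.3 ang 63.0 pca 166.5 mean [646.1285 106.1168 110.7777] zmed 111.2316554785926
trigtop side 21 rect c 655.0 148.7 size 8.6 25.1 ang 88.6 pca 175.0 mean [653.4013 147.8272 110.4792] zmed 110.8205896172777
board side 650 rect c 619.5 31.2 size 338.7 123.9 ang 88.8 pca -97.0 mean [621.0038  18.6049  11.7246] zmed 11.975657090186386
cheeks side 102 rect c 621.5 -52.4 size 74.2 29.7 ang 79.7 pca -114.7 mean [620.1074 -45.2822  31.8173] zmed 31.602741064521155
```

View pics/scrop.png

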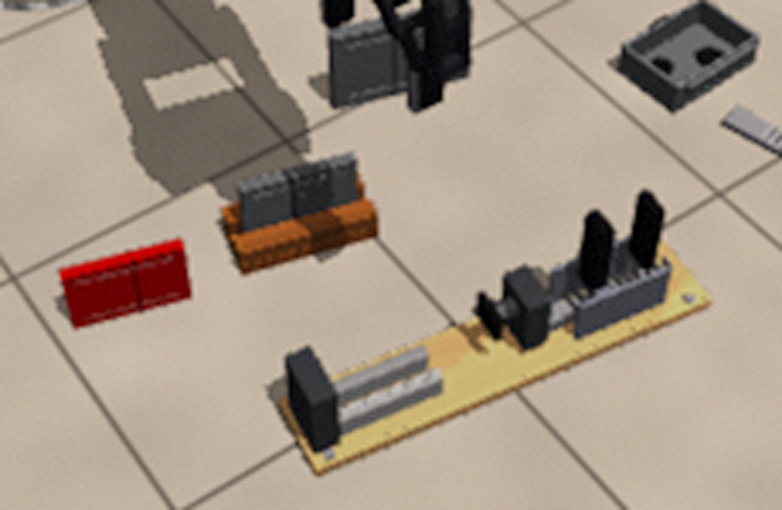

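View pics/wcrop.png

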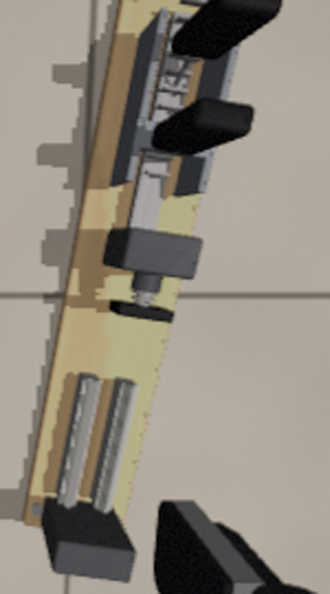

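```bash
cat >> h.py <<'E'
from scipy.spatial.transform import Rotation as R
def goto(pos,yaw):
    """yaw = world angle of tool x, tool z down; shift in current measured tool axes"""
    s=env.observe(); R0=np.array(s["tool_rot"]); p=np.array(s["position"])
    a=np.radians(yaw); x=np.array([np.cos(a),np.sin(a),0]); z=np.array([0,0,-1.]); y=np.cross(z,x)
    Rt=np.stack([x,y,z],1)
    rv=np.degrees(R.from_matrix(R0.T@Rt).as_rotvec())/45
    sh=R0.T@(np.array(pos)-p)/0.3
    print("t",round(s["time_s"],2),"p",np.round(p,4),"yaw",round(np.degrees(np.arctan2(R0[1,0],R0[0,0])),2),"gw",round(s["grip_width"],4),"F",np.round(s["ft_force"],1))
    print(" shift",np.round(sh,4),"turn",np.round(rv,4))
E
python3 -c "
from h import *
goto([.458,-.0115,.13],75.2)
goto([.458,-.0115,.056],75.2)"
```

```text
t 1.65 p [0.55   0.     0.2266] yaw 90.0 gw 0.0853 F [ 0.4  0.3 -0.4]
 shift [-0.0383 -0.3066  0.3221] turn [1.000e-04 0.000e+00 3.289e-01]
t 1.65 p [0.55   0.     0.2266] yaw 90.0 gw 0.0853 F [ 0.4  0.3 -0.4]
 shift [-0.0383 -0.3067  0.5688] turn [1.000e-04 0.000e+00 3.289e-01]
```

step_arm(steps=[1,-0.006,-0.05,0.05,0,0,0.05,1,-0.015,-0.12,0.12,0,0,0.13,1,-0.025,-0.2,0.2,0,0,0.22,1,-0.033,-0.27,0.28,0,0,0.29,1,-0.0383,-0.3066,0.322,0,0,0.329,1,-0.0383,-0.3066,0.322,0,0,0.329,1,-0.0383,-0.3066,0.322,0,0,0.329])

```text
time_s: 2.35
position: [0.4588, -0.0117, 0.1307]
tool_rot: [[0.255, 0.967, 0.001], [0.967, -0.255, -0.0], [0.0, 0.001, -1.0]]
ft_force: [0.3, -0.4, 0.3]
grip_width: 0.0852
```

```bash
python3 - <<'E'
from h import *
im,d=imaging.get_image("wrist"); cv2.imwrite("pics/w1.png",im); np.save("w1.npy",d)
np.set_printoptions(precision=1,suppress=True)
P=cloud("wrist",d); P=P[d>0]
for n,lo,hi,b in [("lid",.060,.078,(.42,.50,-.08,.07)),("stop",.067,.080,(.57,.66,-.14,-.07)),("cheeks",.025,.038,(.58,.68,-.09,-.01))]:
    Q=P[(P[:,2]>lo)&(P[:,2]<hi)&(P[:,0]>b[0])&(P[:,0]<b[1])&(P[:,1]>b[2])&(P[:,1]<b[3])]
    if len(Q)>5: print(n,len(Q),cv2.minAreaRect((Q[:,:2]*1000).astype(np.float32)),Q.mean(0)*1000)
goto([.458,-.0115,.056],75.2)
E
```

```text
lid 1443 ((457.3829345703125, -10.499248504638672), (90.04460144042969, 9.847309112548828), 75.43817901611328) [458.1  -8.3  71.2]
stop 1533 ((616.6279296875, -103.05316162109375), (20.99994659423828, 46.22208786010742), 81.19245910644531) [ 614.5 -100.7   74.1]
cheeks 2538 ((623.5759887695312, -51.78376770019531), (78.87232971191406, 33.00688552856445), 80.8655014038086) [622.3 -49.2  32.1]
t 2.4 p [ 0.5 -0.   0.1] yaw 75.24 gw 0.0854 F [ 0.  -0.7  0.1]
 shift [-0.  -0.   0.2] turn [ 0. -0.  0.]
```

View pics/w1.png

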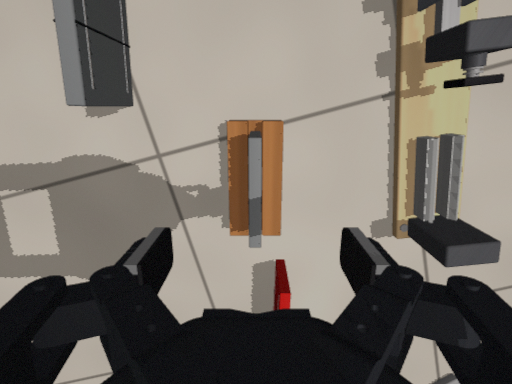

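step_arm(steps=[1,0.001,-0.002,0.08,0,0,0,1,0.001,-0.002,0.18,0,0,0,1,0.001,-0.002,0.235,0,0,0,1,0.001,-0.002,0.248,0,0,0,1,0.001,-0.002,0.248,0,0,0,0,0.001,-0.002,0.248,0,0,0,0,0.001,-0.002,0.248,0,0,0,0,0.001,-0.002,0.248,0,0,0,0,0.001,-0.002,0.248,0,0,0,0,0.001,-0.002,0.248,0,0,0], grip_force=30)

```text
time_s: 3.4
position: [0.4576, -0.0111, 0.0558]
tool_rot: [[0.256, 0.967, 0.0], [0.967, -0.256, -0.0], [-0.0, 0.0, -1.0]]
ft_force: [1.5, -0.4, -0.6]
grip_width: 0.0121
```

step_arm(steps=[0,0,0,0,0,0,0,0,0,0,0,0,0,0])

```text
time_s: 3.6
position: [0.4577, -0.0111, 0.0559]
tool_rot: [[0.256, 0.967, 0.001], [0.967, -0.256, -0.0], [-0.0, 0.001, -1.0]]
ft_force: [0.2, 0.4, 4.0]
grip_width: 0.0093
```

```bash
python3 - <<'E'
from h import *
im,d=imaging.get_image("wrist"); cv2.imwrite("pics/w2.png",im); np.save("w2.npy",d)
goto([.458,-.0115,.056],75.2)
E
```

```text
t 3.65 p [ 0.4577 -0.0111  0.0559] yaw 75.2 gw 0.0088 F [-1.  -0.5  4.3]
 shift [-0.001   0.0012 -0.0003] turn [ 0.0009  0.     -0.0001]
```

View pics/w2.png

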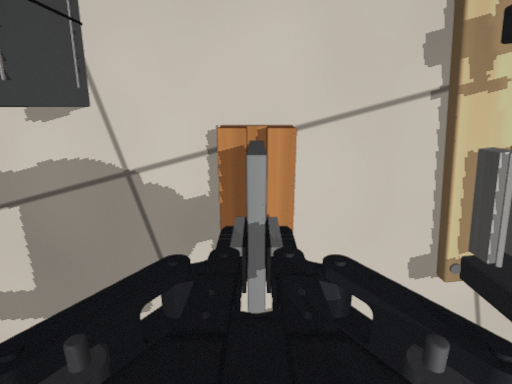

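step_arm(steps=[0,0,0,-0.03,0,0,0,0,0,0,-0.1,0,0,0,0,0,0,-0.19,0,0,0,0,0,0,-0.24,0,0,0,0,0,0,-0.25,0,0,0])

```text
time_s: 4.15
position: [0.458, -0.0112, 0.1324]
tool_rot: [[0.255, 0.967, 0.003], [0.967, -0.255, -0.001], [-0.0, 0.003, -1.0]]
ft_force: [-0.8, 0.1, -0.7]
grip_width: 0.0093
```

```bash
python3 - <<'E'
from h import *
goto([.6254,-.041,.12],81.6)
E
```

```text
t 4.15 p [ 0.458  -0.0112  0.1324] yaw 75.2 gw 0.0093 F [-0.8  0.1 -0.7]
 shift [0.0464 0.5646 0.043 ] turn [ 0.004   0.0003 -0.1422]
```

step_arm(steps=[0,0.003,0.04,0.003,0,0,-0.01,0,0.01,0.14,0.01,0,0,-0.035,0,0.02,0.27,0.02,0,0,-0.07,0,0.033,0.4,0.03,0,0,-0.1,0,0.042,0.51,0.04,0,0,-0.13,0,0.0464,0.555,0.043,0,0,-0.142,0,0.0464,0.5646,0.043,0,0,-0.142,0,0.0464,0.5646,0.043,0,0,-0.142,0,0.0464,0.5646,0.043,0,0,-0.142])

```text
time_s: 5.05
position: [0.6241, -0.0406, 0.1173]
tool_rot: [[0.146, 0.989, -0.001], [0.989, -0.146, 0.0], [0.0, -0.001, -1.0]]
ft_force: [0.2, -1.0, -0.8]
grip_width: 0.009
```

```bash
python3 - <<'E'
from h import *
for c in ["wrist","scene","side"]:
    im,d=imaging.get_image(c); cv2.imwrite(f"pics/{c}3.png",im); np.save(f"{c}3.npy",d)
    if c!="wrist":
        u,v=proj(c,[.6254,-.041,.06])[0].astype(int); k=im[v-70:v+70,u-90:u+90]; cv2.imwrite(f"pics/{c}3c.png",cv2.resize(k,None,fx=4,fy=4,interpolation=cv2.INTER_CUBIC))
goto([.6254,-.041,.12],81.6)
E
```

```text
t 5.2 p [ 0.6243 -0.0407  0.118 ] yaw 81.58 gw 0.0092 F [ 1.   0.2 -1.5]
 shift [-0.0004  0.0037 -0.0066] turn [-0.      0.     -0.0004]
```

View pics/wrist3.png

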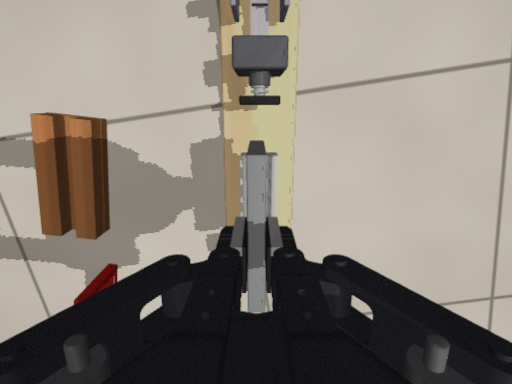

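View pics/scene3c.png

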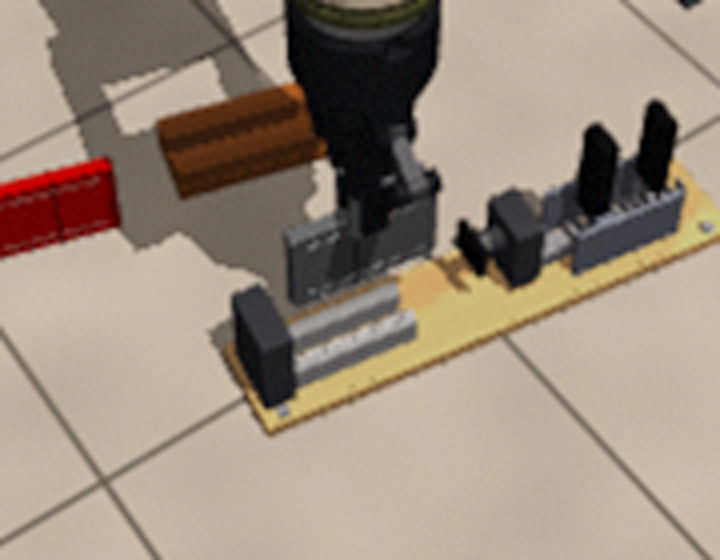

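View pics/side3c.png

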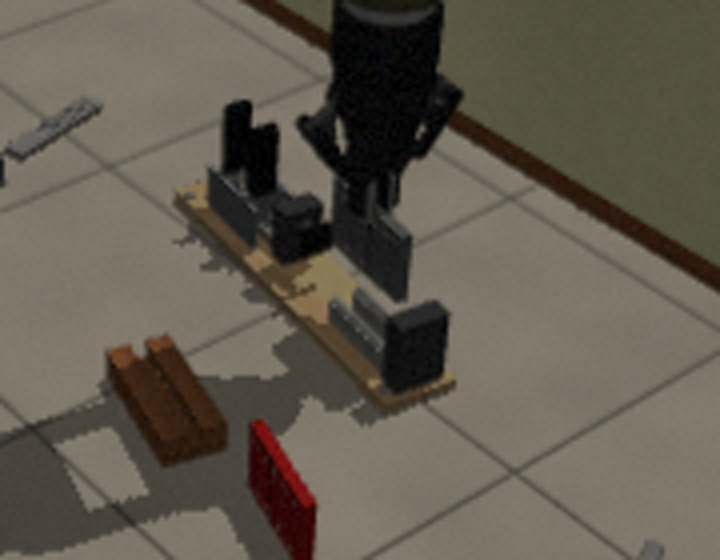

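```bash
python3 - <<'E'
from h import *
np.set_printoptions(precision=1,suppress=True)
s=env.observe(); Rt=np.array(s["tool_rot"]); p=np.array(s["position"])
d=np.load("wrist3.npy"); im=cv2.imread("pics/wrist3.png")
L=(cloud("wrist",d)-p)@Rt*1000   # tool coords, camera pose now (static)
print("z0 (world) is toolz", p[2]*1000)
for r in [60,70,98,101,104,157,165,172,180,190,200]:
    row=L[r]; wz=p[2]*1000-row[:,2]
    # height edges
    cols=[c for c in range(215,305)]
    out=[]; prev=None
    for c in cols:
        if prev is None or abs(wz[c]-wz[prev])>6: out.append((c,round(float(row[c,1]),1),round(float(wz[c]),0)))
        prev=c
    print(r,"x",round(float(np.median(row[240:280,0])),0),out)
E
```

```text
z0 (world) is toolz 118.00671473668038
60 x 96.0 [(215, -37.1, 2.0), (222, -29.7, 12.0), (232, -16.6, 72.0), (289, 26.1, 14.0), (298, 35.2, 2.0)]
70 x 91.0 [(215, -37.3, 2.0), (222, -29.9, 13.0), (235, -15.5, 62.0), (286, 23.9, 14.0), (298, 35.5, 2.0)]
98 x 73.0 [(215, -38.5, 0.0), (223, -1.1, 266.0), (224, -28.8, 14.0), (240, -12.0, 69.0), (252, -1.1, 266.0), (253, -3.3, 68.0), (281, 20.3, 13.0), (297, 35.6, 2.0)]
101 x 71.0 [(215, -38.4, 2.0), (223, -29.9, 13.0), (240, -12.1, 68.0), (281, 20.2, 14.0), (296, 34.7, 3.0)]
104 x 69.0 [(215, -38.3, 3.0), (223, -29.8, 14.0), (241, -11.4, 68.0), (280, 19.4, 15.0), (284, -1.1, 266.0), (285, 23.8, 14.0), (288, -1.1, 266.0), (289, 27.1, 15.0), (296, 35.1, 1.0)]
157 x 35.0 [(215, -40.3, 2.0), (225, -29.6, 13.0), (241, -13.9, 32.0), (247, -5.6, 132.0), (267, 8.0, 31.0), (279, 19.5, 15.0), (294, 34.8, 2.0)]
165 x 30.0 [(215, -40.6, 2.0), (225, -29.7, 14.0), (241, -14.1, 31.0), (247, -5.6, 132.0), (267, 8.1, 31.0), (278, 18.8, 14.0), (294, 35.1, 2.0)]
172 x 26.0 [(215, -40.9, 2.0), (225, -30.0, 12.0), (241, -14.1, 32.0), (247, -5.6, 134.0), (267, 8.2, 32.0), (278, 18.9, 15.0), (294, 35.4, 2.0)]
180 x 20.0 [(215, -41.2, 2.0), (225, -30.2, 12.0), (241, -14.2, 32.0), (247, -5.6, 133.0), (267, 8.2, 32.0), (278, 19.2, 13.0), (294, 35.8, 1.0)]
190 x 27.0 [(215, -41.6, 2.0), (226, -29.5, 13.0), (241, -14.3, 31.0), (247, -5.6, 133.0), (267, 8.3, 32.0), (277, -1.1, 266.0), (278, 19.5, 13.0), (293, 35.1, 2.0)]
200 x 6.0 [(215, -41.9, 2.0), (226, -29.7, 14.0), (241, -14.5, 32.0), (247, -5.7, 132.0), (267, 8.4, 32.0), (278, 19.6, 13.0), (284, -1.1, 266.0), (285, 26.3, 14.0), (293, 35.5, 2.0)]
```

step_arm(steps=[0,0,0.0047,0.02,0,0,0,0,0,0.0047,0.07,0,0,0,0,0,0.0047,0.11,0,0,0,0,0,0.0047,0.117,0,0,0,0,0,0.0047,0.117,0,0,0])

```text
time_s: 5.7
position: [0.6261, -0.041, 0.0822]
tool_rot: [[0.146, 0.989, -0.001], [0.989, -0.146, 0.0], [0.0, -0.001, -1.0]]
ft_force: [0.1, 0.3, -0.7]
grip_width: 0.0089
```

step_arm(steps=[0,0,0,0.007,0,0,0,0,0,0,0.014,0,0,0,0,0,0,0.021,0,0,0,0,0,0,0.028,0,0,0,0,0,0,0.035,0,0,0,0,0,0,0.035,0,0,0])

```text
time_s: 6.3
position: [0.6261, -0.041, 0.0718]
tool_rot: [[0.146, 0.989, -0.001], [0.989, -0.146, 0.0], [0.0, -0.001, -1.0]]
ft_force: [0.2, 0.4, -1.0]
grip_width: 0.0088
```

step_arm(steps=[0,0,0,0.007,0,0,0,0,0,0,0.016,0,0,0,0,0,0,0.026,0,0,0,0,0,0,0.036,0,0,0,0,0,0,0.041,0,0,0,0,0,0,0.041,0,0,0])

```text
time_s: 6.9
position: [0.6261, -0.041, 0.0595]
tool_rot: [[0.146, 0.989, -0.0], [0.989, -0.146, 0.0], [0.0, -0.0, -1.0]]
ft_force: [0.0, -0.3, -0.5]
grip_width: 0.0091
```

```bash
python3 - <<'E'
from h import *
for c in ["scene","side"]:
    im,d=imaging.get_image(c); cv2.imwrite(f"pics/{c}4.png",im)
    u,v=proj(c,[.6254,-.041,.04])[0].astype(int); k=im[v-60:v+60,u-80:u+80]; cv2.imwrite(f"pics/{c}4c.png",cv2.resize(k,None,fx=5,fy=5,interpolation=cv2.INTER_CUBIC))
goto([.6254,-.041,.0579],81.6)
E
```

```text
t 7.0 p [ 0.6262 -0.0411  0.0599] yaw 81.58 gw 0.009 F [-0.4  0.3 -0.5]
 shift [-0.0002 -0.0028  0.0065] turn [ 0.0001 -0.     -0.0003]
```

View pics/scene4c.png

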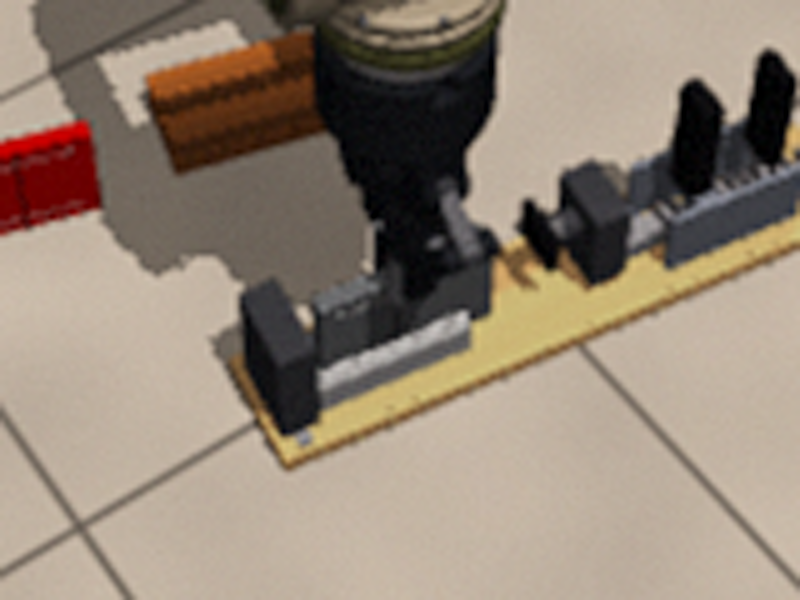

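View pics/side4c.png

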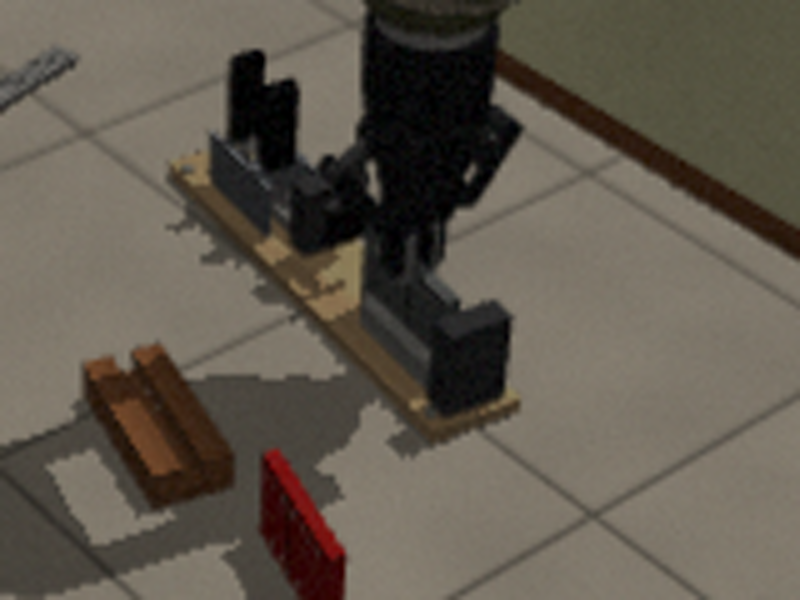

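step_arm(steps=[0,0,0,0.004,0,0,0,0,0,0,0.0075,0,0,0,0,0,0,0.0085,0,0,0,0,0,0,0.0085,0,0,0])

```text
time_s: 7.4
position: [0.6265, -0.0411, 0.0579]
tool_rot: [[0.146, 0.989, 0.001], [0.989, -0.146, -0.0], [-0.0, 0.001, -1.0]]
ft_force: [-1.4, -0.2, 5.2]
grip_width: 0.009
```

step_arm(steps=[0,-0.005,0,0,0,0,0,0,-0.01,0,0,0,0,0,0,-0.015,0,0,0,0,0,0,-0.02,0,0,0,0,0,0,-0.02,0,0,0,0,0])

```text
time_s: 7.9
position: [0.6258, -0.0468, 0.0579]
tool_rot: [[0.146, 0.989, 0.002], [0.989, -0.146, 0.0], [0.001, 0.002, -1.0]]
ft_force: [0.9, 1.5, 4.6]
grip_width: 0.009
```

step_arm(steps=[0,-0.004,0,0,0,0,0,0,-0.007,0,0,0,0,0,0,-0.007,0,0,0,0,0])

```text
time_s: 8.2
position: [0.6255, -0.0487, 0.058]
tool_rot: [[0.146, 0.989, 0.002], [0.989, -0.146, 0.0], [0.001, 0.002, -1.0]]
ft_force: [-0.5, 2.0, 5.7]
grip_width: 0.009
```

step_arm(steps=[0,-0.003,0,0,0,0,0,0,-0.005,0,0,0,0,0,0,-0.005,0,0,0,0,0])

```text
time_s: 8.5
position: [0.6254, -0.0497, 0.058]
tool_rot: [[0.146, 0.989, 0.002], [0.989, -0.146, 0.001], [0.002, 0.002, -1.0]]
ft_force: [1.1, 4.6, 5.6]
grip_width: 0.0088
```

step_arm(steps=[0,-0.003,0,0,0,0,0,0,-0.004,0,0,0,0,0,0,-0.004,0,0,0,0,0])

```text
time_s: 8.8
position: [0.6253, -0.0497, 0.058]
tool_rot: [[0.146, 0.989, 0.002], [0.989, -0.146, 0.003], [0.003, 0.002, -1.0]]
ft_force: [1.2, 9.9, 5.0]
grip_width: 0.009
```

step_arm(steps=[0,0.003,0,-0.003,0,0,0,0,0.003,0,-0.003,0,0,0,0.3,0.003,0,-0.003,0,0,0,0.7,0.003,0,-0.003,0,0,0,1,0.003,0,-0.003,0,0,0,1,0.003,0,-0.003,0,0,0,1,0.003,0,-0.003,0,0,0])

```text
time_s: 9.5
position: [0.6247, -0.051, 0.0581]
tool_rot: [[0.146, 0.989, -0.0], [0.989, -0.146, -0.0], [-0.0, -0.0, -1.0]]
ft_force: [-0.0, 0.4, -0.6]
grip_width: 0.0802
```

step_arm(steps=[1,0,0,-0.05,0,0,0,1,0,0,-0.15,0,0,0,1,0,0,-0.28,0,0,0,1,0,0,-0.38,0,0,0,1,0,0,-0.4,0,0,0,1,0,0,-0.4,0,0,0])

```text
time_s: 10.1
position: [0.6249, -0.0509, 0.1789]
tool_rot: [[0.146, 0.989, 0.002], [0.989, -0.146, -0.0], [-0.0, 0.002, -1.0]]
ft_force: [0.7, 1.0, -1.6]
grip_width: 0.0857
```

```bash
python3 - <<'E'
from h import *
np.set_printoptions(precision=1,suppress=True)
for c in ["wrist","scene","side"]:
    im,d=imaging.get_image(c); cv2.imwrite(f"pics/{c}5.png",im); np.save(f"{c}5.npy",d)
    P=cloud(c,d); P=P[d>0]
    for n,lo,hi,b in [("lid+stop",.066,.08,(.58,.67,-.14,.02)),("jaw",.066,.08,(.60,.68,.022,.07)),("handle",.106,.118,(.62,.69,.08,.13)),("trig",.106,.118,(.62,.69,.13,.18))]:
        Q=P[(P[:,2]>lo)&(P[:,2]<hi)&(P[:,0]>b[0])&(P[:,0]<b[1])&(P[:,1]>b[2])&(P[:,1]<b[3])]
        if len(Q)>5: print(c,n,len(Q),cv2.minAreaRect((Q[:,:2]*1000).astype(np.float32)),Q.mean(0)*1000)
goto([.65,.13,.16],-8.4)
E
```

```text
wrist lid+stop 1900 ((621.505859375, -58.361846923828125), (109.86896514892578, 43.71078109741211), 82.12171936035156) [619.9 -72.9  72.3]
wrist jaw 1270 ((637.6232299804688, 48.16181564331055), (40.80270767211914, 35.514190673828125), 81.8534164428711) [638.7  54.9  70.9]
scene lid+stop 353 ((622.25634765625, -60.30478286743164), (109.97935485839844, 45.267669677734375), 85.2057113647461) [623.5 -76.5  71.7]
scene jaw 126 ((640.0487670898438, 46.66886520385742), (41.61842727661133, 36.94472885131836), 82.51229095458984) [642.6  54.   70.4]
scene handle 49 ((651.3348388671875, 110.66978454589844), (12.739620208740234, 23.824810028076172), 79.68170166015625) [651.6 109.8 110.6]
scene trig 39 ((655.515625, 151.0724334716797), (9.07884407043457, 23.694564819335938), 81.22145080566406) [657.  150.7 110.3]
side lid+stop 184 ((628.8677368164062, -65.6838150024414), (113.12372589111328, 45.04240036010742), 70.60343170166016) [618.9 -79.8  72.2]
side jaw 74 ((636.025390625, 45.26251983642578), (42.9379997253418, 36.16755294799805), 77.05061340332031) [637.6  48.8  70.9]
side handle 25 ((647.7716064453125, 106.92399597167969), (14.996927261352539, 23.899093627929688), 83.93787384033203) [646.9 107.2 110.3]
side trig 22 ((652.8626708984375, 149.1714630126953), (21.95998764038086, 16.328285217285156), 7.49789571762085) [652.9 148.3 109.9]
t 10.25 p [ 0.6 -0.1  0.2] yaw 81.58 gw 0.0851 F [ 0.5 -0.3 -0.1]
 shift [ 0.6 -0.   0.1] turn [-0.  0.  2.]
```

View pics/wrist5.png

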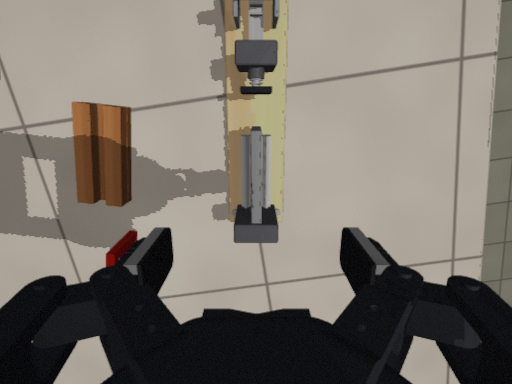

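```bash
python3 - <<'E'
from h import *
np.set_printoptions(precision=4,suppress=True)
print(env.observe()["q"])
goto([.640,.05,.17],81.63-45)
E
```

```text
[-15.4625  31.6497  65.9733  -0.0032  82.5458  -7.0439]
t 10.25 p [ 0.6242 -0.0508  0.1765] yaw 81.58 gw 0.0851 F [ 0.5 -0.3 -0.1]
 shift [0.34   0.0031 0.0217] turn [-0.0037  0.0011  0.9989]
```

step_arm(steps=[1,0.03,0,0,0,0,0.1,1,0.09,0,0,0,0,0.28,1,0.17,0,0.01,0,0,0.46,1,0.24,0,0.015,0,0,0.64,1,0.3,0.003,0.02,0,0,0.82,1,0.34,0.003,0.022,0,0,1.0,1,0.34,0.003,0.022,0,0,1.0])

```text
time_s: 10.95
position: [0.6401, 0.0513, 0.1699]
tool_rot: [[0.803, 0.596, -0.003], [0.596, -0.803, 0.0], [-0.002, -0.002, -1.0]]
ft_force: [-0.8, 0.6, -0.6]
grip_width: 0.0852
```

```bash
python3 - <<'E'
from h import *
np.set_printoptions(precision=4,suppress=True)
goto([.6515,.132,.16],-8.37)
E
```

```text
t 10.95 p [0.6401 0.0513 0.1699] yaw 36.62 gw 0.0852 F [-0.8  0.6 -0.6]
 shift [ 0.1909 -0.1933  0.0331] turn [-0.0015  0.0033  0.9997]
```

step_arm(steps=[1,0.02,-0.02,0,0,0,0.12,1,0.06,-0.06,0.01,0,0,0.3,1,0.1,-0.1,0.02,0,0,0.48,1,0.14,-0.14,0.025,0,0,0.66,1,0.18,-0.18,0.03,0,0,0.84,1,0.191,-0.193,0.033,0,0,1.0,1,0.191,-0.193,0.033,0,0,1.0,1,0.191,-0.193,0.033,0,0,1.0])

```text
time_s: 11.75
position: [0.652, 0.1297, 0.1611]
tool_rot: [[0.99, -0.141, -0.001], [-0.141, -0.99, -0.0], [-0.001, 0.0, -1.0]]
ft_force: [-0.2, 0.1, 0.5]
grip_width: 0.0854
```

```bash
python3 - <<'E'
from h import *
np.set_printoptions(precision=4,suppress=True)
im,d=imaging.get_image("wrist"); cv2.imwrite("pics/w6.png",im); np.save("w6.npy",d)
P=cloud("wrist",d); P=P[d>0]
for n,lo,hi,b in [("lid+stop",.066,.08,(.58,.67,-.14,.02)),("jaw",.066,.08,(.60,.68,.0,.07)),("handle",.106,.118,(.62,.69,.08,.13)),("trig",.106,.118,(.62,.69,.13,.18))]:
    Q=P[(P[:,2]>lo)&(P[:,2]<hi)&(P[:,0]>b[0])&(P[:,0]<b[1])&(P[:,1]>b[2])&(P[:,1]<b[3])]
    if len(Q)>5: print(n,len(Q),cv2.minAreaRect((Q[:,:2]*1000).astype(np.float32)),Q.mean(0)*1000)
print(env.observe()["q"])
goto([.6515,.132,.09],-8.37)
E
```

```text
lid+stop 1418 ((615.5154418945312, -49.521087646484375), (92.15402221679688, 36.772151947021484), 87.73983764648438) [623.4096 -52.0768  72.3423]
jaw 1170 ((638.5205078125, 47.63105010986328), (42.52561950683594, 36.146209716796875), 80.60321807861328) [640.5899  53.7865  71.971 ]
handle 498 ((648.8021240234375, 111.49630737304688), (12.013239860534668, 22.856237411499023), 81.94300079345703) [649.6237 111.7928 112.4407]
trig 421 ((654.5743408203125, 152.04200744628906), (10.097284317016602, 23.3084716796875), 81.88640594482422) [655.3376 151.517  112.2161]
[ 1.0714 36.1562 60.0361 -0.0106 83.8461 99.261 ]
t 11.8 p [0.652  0.1297 0.1613] yaw -8.19 gw 0.0855 F [-0.3 -0.5  0.4]
 shift [-0.0027 -0.0075  0.2377] turn [0.0004 0.0008 0.004 ]
```

View pics/w6.png

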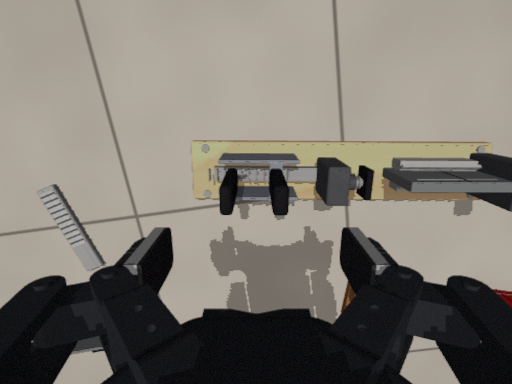

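step_arm(steps=[1,-0.0015,-0.0055,0.03,0,0,0.004,1,-0.0015,-0.0055,0.1,0,0,0.004,1,-0.0015,-0.0055,0.18,0,0,0.004,1,-0.0015,-0.0055,0.23,0,0,0.004,0.8,-0.0015,-0.0055,0.2377,0,0,0.004,0.66,-0.0015,-0.0055,0.2377,0,0,0.004,0.66,-0.0015,-0.0055,0.2377,0,0,0.004,0.66,-0.0015,-0.0055,0.2377,0,0,0.004], grip_force=40)

```text
time_s: 12.6
position: [0.6523, 0.1322, 0.0914]
tool_rot: [[0.989, -0.149, 0.002], [-0.149, -0.989, 0.0], [0.002, -0.0, -1.0]]
ft_force: [0.5, 0.3, -0.4]
grip_width: 0.0564
```

```bash
python3 - <<'E'
from h import *
np.set_printoptions(precision=4,suppress=True)
im,d=imaging.get_image("wrist"); cv2.imwrite("pics/w7.png",im); np.save("w7.npy",d)
im,d=imaging.get_image("side"); cv2.imwrite("pics/s7.png",cv2.resize(im[110:230,210:370],None,fx=5,fy=5,interpolation=cv2.INTER_CUBIC))
goto([.6517,.1313,.09],-8.37)
E
```

```text
t 12.7 p [0.6521 0.1322 0.0911] yaw -8.59 gw 0.0562 F [0.  0.2 0.8]
 shift [-0.001   0.0033  0.0036] turn [-0.0003 -0.0016 -0.0048]
```

View pics/w7.png

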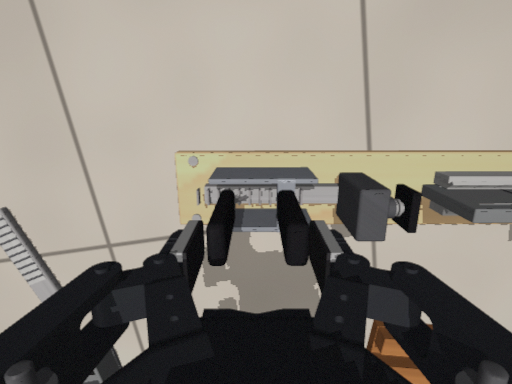

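View pics/s7.png

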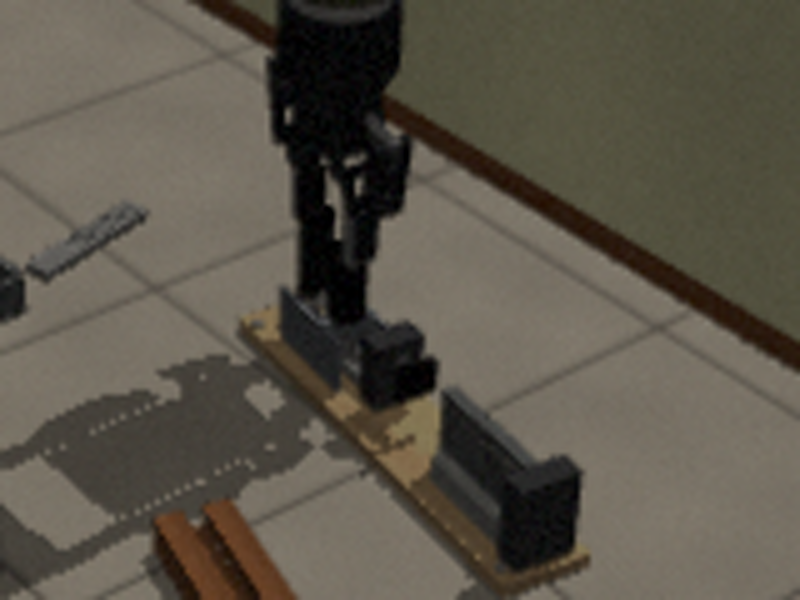

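step_arm(steps=[0.63,0,0.004,0,0,0,0,0.59,0,0.0095,0,0,0,0,0.55,0,0.0155,0,0,0,0,0.51,0,0.021,0,0,0,0,0.47,0,0.027,0,0,0,0,0.43,0,0.0325,0,0,0,0,0.4,0,0.0367,0,0,0,0,0.4,0,0.0367,0,0,0,0,0.4,0,0.0367,0,0,0,0], grip_force=30)

```text
time_s: 13.6
position: [0.6506, 0.122, 0.0909]
tool_rot: [[0.989, -0.149, 0.002], [-0.149, -0.989, 0.001], [0.001, -0.001, -1.0]]
ft_force: [1.2, 5.5, 3.3]
grip_width: 0.0339
```

```bash
cat > pad.py <<'E'
from h import *
import sys
n=sys.argv[1]
O=np.array([637.2,35.0]); dr=np.array([-.1455,-.9894]); pr=np.array([.9894,-.1455])
np.set_printoptions(precision=1,suppress=True)
for c in sys.argv[2:]:
    im,d=imaging.get_image(c); cv2.imwrite(f"pics/{n}{c}.png",im); np.save(f"{n}{c}.npy",d)
    P=cloud(c,d); P=P[d>0]*1000
    X=(P[:,:2]-O)@dr; Y=(P[:,:2]-O)@pr
    for nm,zl,zh,a,b in [("jawtop",68,76,-45,60),("pad+jaw",46,76,-45,38),("lid",64,76,20,100),("trig/handle",100,118,-140,-60)]:
        m=(P[:,2]>zl)&(P[:,2]<zh)&(X>a)&(X<b)&(abs(Y)<22)
        if m.sum()<5: continue
        x=X[m]; h,e=np.histogram(x,bins=np.arange(a,b+1,2)); 
        runs=[];on=False
        for i,k in enumerate(h):
            if (k>2)!=on: runs.append(e[i]); on=not on
        print(c,nm,m.sum(),"min",x.min(),"max",x.max(),"runs",np.array(runs))
s=env.observe(); p=np.array(s["position"])*1000; print("t",s["time_s"],"tcp x",(p[:2]-O)@dr,"y",(p[:2]-O)@pr,"z",p[2],"gw",s["grip_width"]*1000,"F",s["ft_force"])
E
python3 pad.py p1 wrist
```

```text
wrist jawtop 2581 min -17.42491351934554 max 59.945234046923645 runs [-19   3  19  25  39]
wrist pad+jaw 3792 min -17.42491351934554 max 25.408623756002356 runs [-19   3   7  27]
wrist lid 1496 min 20.008774596235053 max 79.94768573644727 runs [20 26 38 78]
wrist trig/handle 2928 min -118.49533432230888 max -60.0156351056595 runs [-120  -94  -84]
t 13.65 tcp x -88.02346743720328 y 0.61435971572308 z 90.87614639491865 gw 34.67003797012492 F [1.9 6.  4. ]
```

View pics/p1wrist.png

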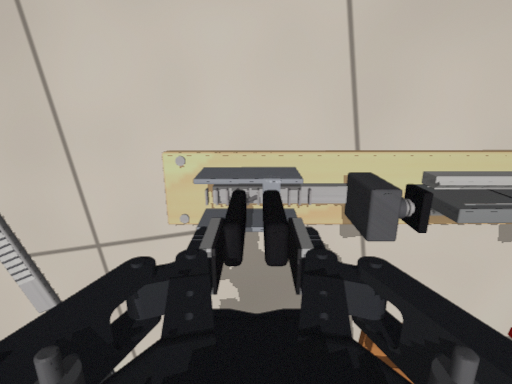

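step_arm(steps=[0.44,0,-0.006,0,0,0,0,0.5,0,-0.014,0,0,0,0,0.55,0,-0.021,0,0,0,0,0.6,0,-0.0285,0,0,0,0,0.64,0,-0.034,0,0,0,0,0.66,0,-0.0367,0,0,0,0,0.66,0,-0.0367,0,0,0,0])

```text
time_s: 14.35
position: [0.6519, 0.1321, 0.0904]
tool_rot: [[0.989, -0.149, -0.0], [-0.149, -0.989, -0.0], [-0.0, 0.0, -1.0]]
ft_force: [0.7, -0.7, -0.4]
grip_width: 0.0561
```

```bash
python3 pad.py p2 wrist scene side
python3 - <<'E'
import cv2,numpy as np
a=cv2.imread("pics/p2wrist.png")[140:260,150:512]; a=cv2.resize(a,None,fx=2.2,fy=2.2,interpolation=cv2.INTER_CUBIC)
b=cv2.imread("pics/p2scene.png")[175:285,220:370]; b=cv2.resize(b,None,fx=2.9,fy=2.9,interpolation=cv2.INTER_CUBIC)
c=np.zeros((a.shape[0]+b.shape[0],max(a.shape[1],b.shape[1]),3),np.uint8); c[:a.shape[0],:a.shape[1]]=a; c[a.shape[0]:,:b.shape[1]]=b
cv2.imwrite("pics/p2.png",c); print(c.shape)
E
```

```text
wrist jawtop 2652 min -17.404949477083573 max 59.9944304379154 runs [-19   5  17  25  39]
wrist pad+jaw 3943 min -17.404949477083573 max 25.98506742515676 runs [-19   5   7  27]
wrist lid 1219 min 20.001534718084525 max 68.6966126792143 runs [20 26 38 68]
wrist trig/handle 3237 min -139.9922424925306 max -60.004439037760044 runs [-140 -126 -124 -112  -84]
scene jawtop 148 min -16.305752674505225 max 59.94877990059555 runs [-17   5  43  51  53]
scene pad+jaw 284 min -17.211771850335737 max 26.425613625969458 runs [-17  15  19  27]
scene lid 158 min 20.11112846945319 max 99.9951842491152 runs [20 26 42 60 62]
scene trig/handle 145 min -139.62315745404632 max -60.3317471546553 runs [-132 -124 -122 -112  -82  -72  -68  -62]
side jawtop 67 min -14.49173278396729 max 58.30148179029789 runs [-15  -3  -1   5  45  47  53  55]
side pad+jaw 163 min -14.49173278396729 max 31.906389979238323 runs [-15  11  13  15  23  31]
side lid 77 min 20.286048039474334 max 99.61479381611167 runs [22 30 46 48 52 56 62 64 66 70 74 78 80 82 84 90 98]
side trig/handle 72 min -134.68562470095225 max -60.008395994582514 runs [-130 -122 -120 -118 -116 -108  -78  -76  -68  -66  -62]
t 14.5 tcp x -98.15558089211028 y 0.3937312312483576 z 90.41789443156253 gw 56.26904607990629 F [-0.2 -0.   0. ]
(583, 796, 3)
```

View pics/p2.png

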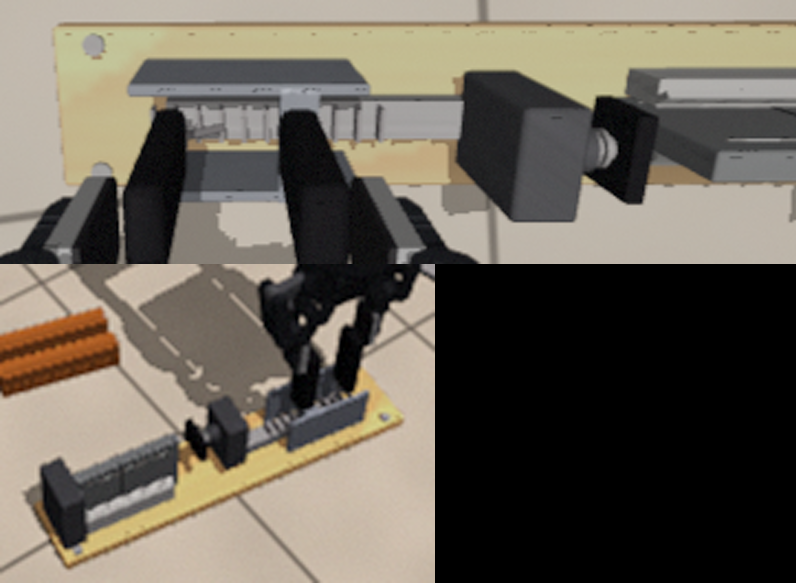

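step_arm(steps=[0.63,0,0.004,0,0,0,0,0.59,0,0.0095,0,0,0,0,0.55,0,0.0155,0,0,0,0,0.51,0,0.021,0,0,0,0,0.475,0,0.0263,0,0,0,0,0.475,0,0.0263,0,0,0,0,0.475,0,0.0263,0,0,0,0])

```text
time_s: 15.2
position: [0.6509, 0.125, 0.0908]
tool_rot: [[0.989, -0.149, 0.001], [-0.149, -0.989, 0.001], [0.001, -0.001, -1.0]]
ft_force: [0.9, 4.8, 2.8]
grip_width: 0.0409
```

```bash
python3 pad.py p3 wrist scene
python3 - <<'E'
import cv2,numpy as np
a=cv2.imread("pics/p3wrist.png")[140:260,150:512]; a=cv2.resize(a,None,fx=2.2,fy=2.2,interpolation=cv2.INTER_CUBIC)
b=cv2.imread("pics/p3scene.png")[175:285,220:370]; b=cv2.resize(b,None,fx=2.9,fy=2.9,interpolation=cv2.INTER_CUBIC)
c=np.zeros((a.shape[0]+b.shape[0],max(a.shape[1],b.shape[1]),3),np.uint8); c[:a.shape[0],:a.shape[1]]=a; c[a.shape[0]:,:b.shape[1]]=b
cv2.imwrite("pics/p3.png",c)
E
```

```text
wrist jawtop 2598 min -15.240375328716214 max 59.95944907292669 runs [-17   5  19  27  39]
wrist pad+jaw 3849 min -15.504510787483847 max 27.29252565364045 runs [-17   5   9  29]
wrist lid 1607 min 20.19624239001365 max 76.14535361874992 runs [20 28 38 76]
wrist trig/handle 3002 min -124.84851616880825 max -60.020556618309406 runs [-126 -100  -84]
scene jawtop 145 min -14.393994220261261 max 59.73862966728414 runs [-15   7  41  47  49]
scene pad+jaw 280 min -14.393994220261261 max 28.59441933030889 runs [-15   9  11  17  21  29]
scene lid 161 min 21.540225991375916 max 99.39152839054785 runs [22 28 42 94 96]
scene trig/handle 135 min -125.09627270078177 max -60.24518713440995 runs [-124 -122 -118 -100  -82  -72  -70]
t 15.3 tcp x -91.02916661949637 y 0.4705221679126082 z 90.79928694558619 gw 40.74364781149097 F [0.4 5.  3. ]
```

View pics/p3.png

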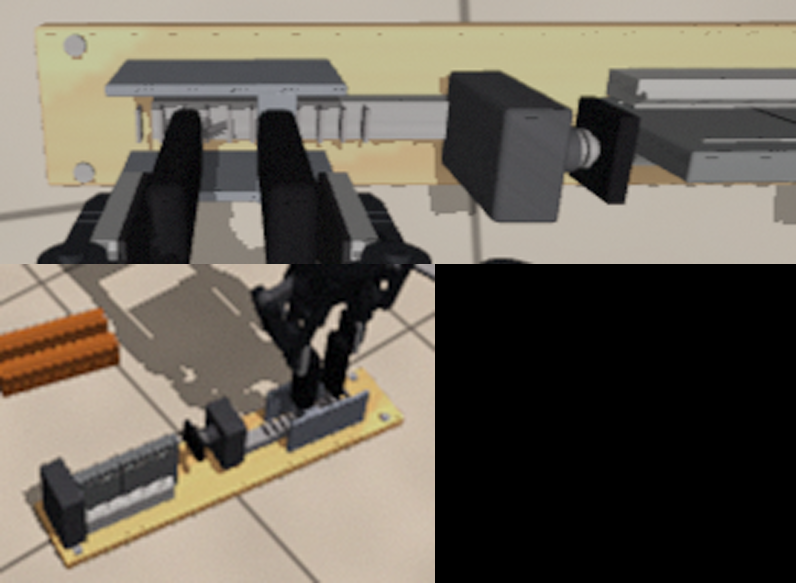

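step_arm(steps=[0.53,0,-0.008,0,0,0,0,0.6,0,-0.017,0,0,0,0,0.68,0,-0.024,0,0,0,0,0.72,0,-0.0263,0,0,0,0,0.72,0,-0.0263,0,0,0,0,0.67,0,-0.0263,0,0,0,0,0.62,0,-0.02,0,0,0,0,0.57,0,-0.013,0,0,0,0,0.52,0,-0.006,0,0,0,0,0.475,0,0,0,0,0,0])

```text
time_s: 16.3
position: [0.651, 0.1252, 0.0911]
tool_rot: [[0.989, -0.149, 0.001], [-0.149, -0.989, 0.002], [0.001, -0.002, -1.0]]
ft_force: [0.9, 6.4, 3.8]
grip_width: 0.0408
```

step_arm(steps=[0.475,0,0,0,0,0,0,0.475,0,0,0,0,0,0])

```text
time_s: 16.5
position: [0.651, 0.1251, 0.091]
tool_rot: [[0.989, -0.149, 0.001], [-0.149, -0.989, 0.001], [0.001, -0.002, -1.0]]
ft_force: [0.3, 5.2, 3.7]
grip_width: 0.0404
```

```bash
python3 pad.py p4 wrist scene
python3 - <<'E'
import cv2,numpy as np
a=cv2.imread("pics/p4wrist.png")[140:260,150:512]; a=cv2.resize(a,None,fx=2.2,fy=2.2,interpolation=cv2.INTER_CUBIC)
b=cv2.imread("pics/p4scene.png")[175:285,220:370]; b=cv2.resize(b,None,fx=2.9,fy=2.9,interpolation=cv2.INTER_CUBIC)
c=np.zeros((a.shape[0]+b.shape[0],max(a.shape[1],b.shape[1]),3),np.uint8); c[:a.shape[0],:a.shape[1]]=a; c[a.shape[0]:,:b.shape[1]]=b
cv2.imwrite("pics/p4.png",c)
E
```

```text
wrist jawtop 2620 min -7.6438225870407095 max 59.971324160463666 runs [-9 15 27 35 39]
wrist pad+jaw 3934 min -7.6438225870407095 max 35.3631786710548 runs [-9 15 17]
wrist lid 1606 min 20.275230102818767 max 76.57708646014026 runs [20 22 28 36 38 76]
wrist trig/handle 2978 min -125.06413236688046 max -60.00193982035523 runs [-126 -100  -84]
scene jawtop 146 min -6.9675173788583065 max 59.328296222163374 runs [-7 15 41 57]
scene pad+jaw 278 min -7.445183267136209 max 36.10202817450893 runs [-7 25 29]
scene lid 156 min 29.69644958726087 max 99.68808292096338 runs [28 36 42 46 48]
scene trig/handle 138 min -124.80047785941152 max -60.6894798774214 runs [-124 -122 -116 -100  -82  -72  -70]
t 16.6 tcp x -91.05569705667209 y 0.55561012624999 z 90.95462604980125 gw 40.55450393944753 F [0.8 5.7 3.8]
```

View pics/p4.png

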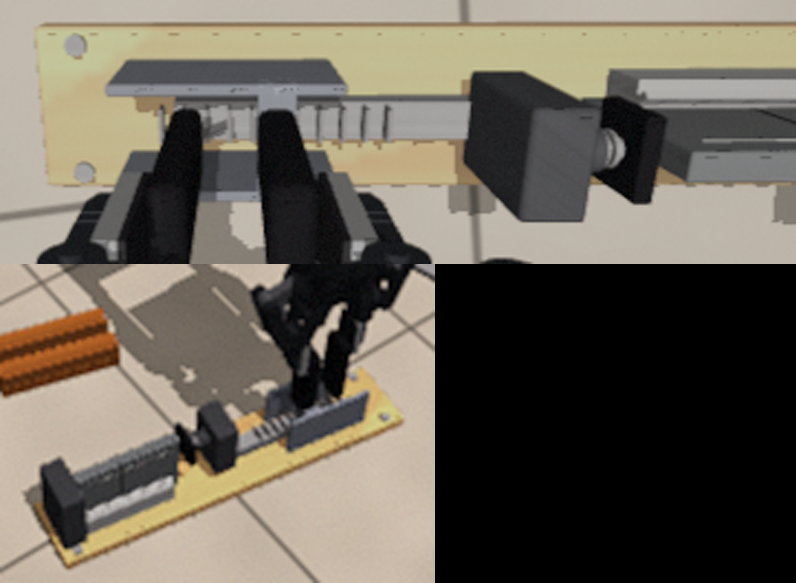

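step_arm(steps=[0.53,0,-0.008,0,0,0,0,0.6,0,-0.017,0,0,0,0,0.68,0,-0.024,0,0,0,0,0.72,0,-0.0263,0,0,0,0,0.72,0,-0.0263,0,0,0,0,0.67,0,-0.0263,0,0,0,0,0.62,0,-0.02,0,0,0,0,0.57,0,-0.013,0,0,0,0,0.53,0,-0.007,0,0,0,0,0.5,0,-0.003,0,0,0,0])

```text
time_s: 17.6
position: [0.6511, 0.1262, 0.091]
tool_rot: [[0.989, -0.149, 0.001], [-0.149, -0.989, 0.002], [0.001, -0.002, -1.0]]
ft_force: [1.4, 7.3, 1.3]
grip_width: 0.0428
```

step_arm(steps=[0.485,0,0.0015,0,0,0,0,0.475,0,0.003,0,0,0,0,0.475,0,0.003,0,0,0,0])

```text
time_s: 17.9
position: [0.6511, 0.1259, 0.0912]
tool_rot: [[0.989, -0.149, 0.002], [-0.149, -0.989, 0.003], [0.002, -0.003, -1.0]]
ft_force: [0.4, 7.8, 2.7]
grip_width: 0.0405
```

```bash
python3 pad.py p5 wrist scene
python3 - <<'E'
import cv2,numpy as np
a=cv2.imread("pics/p5wrist.png")[140:260,150:512]; a=cv2.resize(a,None,fx=2.2,fy=2.2,interpolation=cv2.INTER_CUBIC)
b=cv2.imread("pics/p5scene.png")[175:285,220:370]; b=cv2.resize(b,None,fx=2.9,fy=2.9,interpolation=cv2.INTER_CUBIC)
c=np.zeros((a.shape[0]+b.shape[0],max(a.shape[1],b.shape[1]),3),np.uint8); c[:a.shape[0],:a.shape[1]]=a; c[a.shape[0]:,:b.shape[1]]=b
cv2.imwrite("pics/p5.png",c)
E
```

```text
wrist jawtop 2627 min -1.5139674411359503 max 59.988166469702215 runs [-3 21 33]
wrist pad+jaw 3836 min -1.5139674411359503 max 37.98664846346073 runs [-3 21 23]
wrist lid 1532 min 24.39347197534288 max 75.19813467404228 runs [24 28 32 76]
wrist trig/handle 2933 min -125.76413760369816 max -60.028932935551545 runs [-126 -102  -84]
scene jawtop 144 min -0.43281504985943997 max 59.42302022050153 runs [-1 21 41 49 51]
scene pad+jaw 229 min -0.6174595992158215 max 37.50295316623738 runs [-1 31 35]
scene lid 161 min 20.689190071943205 max 99.93334489798944 runs [34 54 56 96 98]
scene trig/handle 133 min -125.90211424366252 max -60.22796805173161 runs [-118 -100  -82  -72  -70]
t 18.0 tcp x -92.0317348374564 y 0.48494224090833027 z 91.15382897007967 gw 40.2825321837331 F [0.6 8.9 3.8]
```

View pics/p5.png

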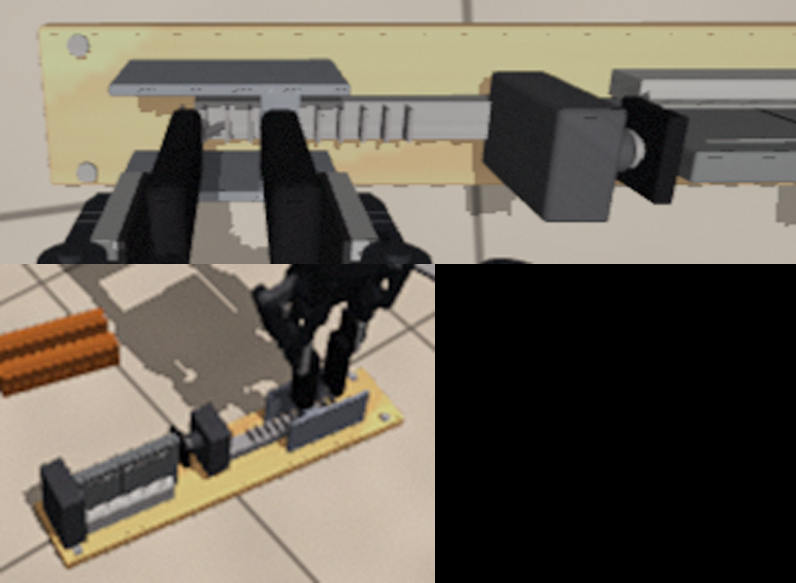

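step_arm(steps=[0.475,0,0.003,0,0,0,0,0.475,0,0.006,0,0,0,0,0.475,0,0.008,0,0,0,0,0.475,0,0.008,0,0,0,0])

```text
time_s: 18.4
position: [0.6508, 0.1242, 0.0912]
tool_rot: [[0.989, -0.149, 0.003], [-0.149, -0.989, 0.004], [0.002, -0.004, -1.0]]
ft_force: [1.3, 10.8, 3.3]
grip_width: 0.0401
```

```bash
python3 pad.py p6 wrist | grep -v -e lid -e trig; tail -1 h.py >/dev/null
```

```text
wrist jawtop 2645 min 0.1339580602297519 max 59.98107509720151 runs [-1 21 33]
wrist pad+jaw 3752 min -0.21000569745403622 max 37.99882438219403 runs [-1 21 25]
t 18.45 tcp x -90.2275722320822 y 0.516385213610909 z 91.18010244594129 gw 40.68910472611145 F [ 1.2 11.7  3. ]
```

step_arm(steps=[0.475,0,0.004,0,0,0,0,0.475,0,0.008,0,0,0,0,0.475,0,0.011,0,0,0,0,0.475,0,0.011,0,0,0,0,0.475,0,0.011,0,0,0,0])

```text
time_s: 18.95
position: [0.6505, 0.1216, 0.0912]
tool_rot: [[0.989, -0.148, 0.003], [-0.148, -0.989, 0.005], [0.002, -0.005, -1.0]]
ft_force: [2.2, 12.9, 2.5]
grip_width: 0.0407
```

```bash
python3 pad.py p7 wrist scene side| grep -v -e trig
python3 - <<'E'
import cv2,numpy as np
a=cv2.imread("pics/p7wrist.png")[140:260,150:512]; a=cv2.resize(a,None,fx=2.2,fy=2.2,interpolation=cv2.INTER_CUBIC)
b=cv2.imread("pics/p7scene.png")[175:285,220:370]; b=cv2.resize(b,None,fx=2.9,fy=2.9,interpolation=cv2.INTER_CUBIC)
c=np.zeros((a.shape[0]+b.shape[0],max(a.shape[1],b.shape[1]),3),np.uint8); c[:a.shape[0],:a.shape[1]]=a; c[a.shape[0]:,:b.shape[1]]=b
cv2.imwrite("pics/p7.png",c)
E
```

```text
wrist jawtop 2617 min 2.0689655114988295 max 59.995946573927235 runs [ 1 23 33]
wrist pad+jaw 3649 min 2.0689655114988295 max 37.99649916572029 runs [ 1 23 27]
wrist lid 1791 min 20.010162175019893 max 79.75385592533151 runs [20 24 30 78]
scene jawtop 146 min 3.490046140964582 max 59.873735598531 runs [ 3 25 41 43 45 53 55]
scene pad+jaw 226 min 3.490046140964582 max 37.47967881738674 runs [ 3 31 35]
scene lid 181 min 20.229026344027147 max 98.66355923789108 runs [20 24 34 72 74 98]
side jawtop 73 min 5.459385154965333 max 58.50084885020994 runs [ 5 13 15 27 41 43 53 55]
side pad+jaw 117 min 4.621800864056991 max 37.849303040609904 runs [ 5 13 15 29]
side lid 104 min 20.40453819018375 max 99.1278208146615 runs [20 28 38 40 42 44 50 54 62 64 68 70 72 74 80 82 84 86 88 90 92 94 98]
t 19.1 tcp x -87.63960445903857 y 0.5128557742734282 z 91.18352313983611 gw 40.843779707871306 F [ 2.2 13.8  1.7]
```

View pics/p7.png

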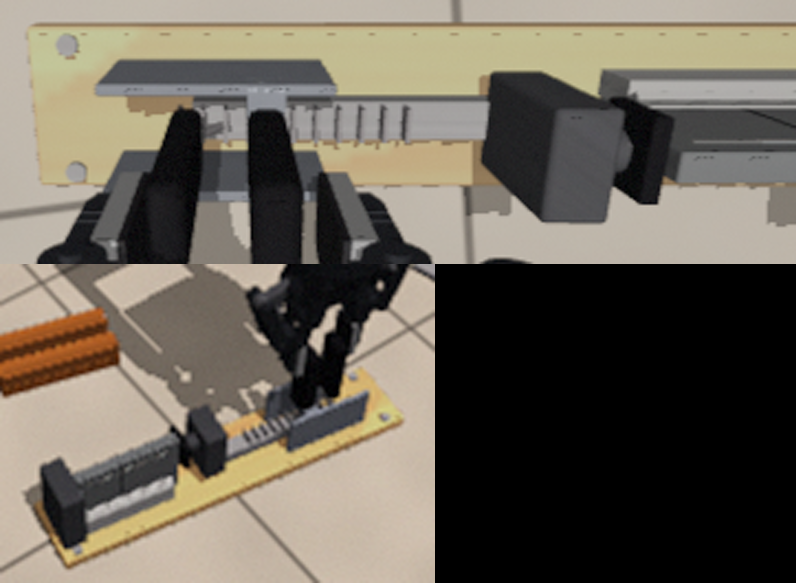

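```bash
python3 - <<'E'
from h import *
O=np.array([637.2,35.0]); dr=np.array([-.1455,-.9894]); pr=np.array([.9894,-.1455])
K,T0=cal("wrist")
d=np.load("p7wrist.npy"); P=cloud("wrist",d)*1000; P=P[d>0]
X=(P[:,:2]-O)@dr; Y=(P[:,:2]-O)@pr
for yl,yh in [(-13,-7),(7,13)]:
    m=(Y>yl)&(Y<yh)&(P[:,2]>60)&(P[:,2]<76)&(X>-20)&(X<60)
    x=X[m]; h,e=np.histogram(x,bins=np.arange(-5,50,1)); print(yl,[(int(a),int(b)) for a,b in zip(e,h) if b])
m=(abs(Y)<4)&(P[:,2]>66)&(X>25)&(X<60); h,e=np.histogram(X[m],bins=np.arange(25,60,1)); print("lid",[(int(a),int(b)) for a,b in zip(e,h) if b])
im,_=imaging.get_image("scene"); cv2.imwrite("pics/fin.png",im)
s=env.observe(); print(s["time_s"],s["ft_force"],s["position"],s["grip_width"])
E
```

```text
-13 [(2, 42), (3, 57), (4, 17), (5, 17), (6, 15), (7, 11), (8, 16), (9, 17), (10, 8), (11, 16), (12, 13), (13, 14), (14, 10), (15, 17), (16, 10), (17, 16), (18, 12), (19, 13), (20, 11), (21, 10), (22, 6), (33, 5), (34, 60), (35, 22), (36, 16), (37, 9), (38, 12), (39, 13), (40, 2)]
7 [(2, 41), (3, 53), (4, 20), (5, 14), (6, 15), (7, 13), (8, 17), (9, 16), (10, 10), (11, 15), (12, 15), (13, 18), (14, 16), (15, 12), (16, 12), (17, 19), (18, 14), (19, 13), (20, 14), (21, 12), (22, 6), (33, 6), (34, 59), (35, 33), (36, 12), (37, 18), (38, 10), (39, 15), (40, 3)]
lid [(33, 3), (34, 26), (35, 23), (36, 18), (37, 20), (38, 18), (39, 27), (40, 63), (41, 28), (42, 21), (43, 22), (44, 20), (45, 23), (46, 18), (47, 19), (48, 18), (49, 19), (50, 25), (51, 15), (52, 20), (53, 19), (54, 16), (55, 20), (56, 16), (57, 17), (58, 19)]
19.15 [ 2.9657931  13.68918814  2.19519898] [0.65045673 0.12162515 0.09117215] 0.040353350335779886
```

View pics/fin.png

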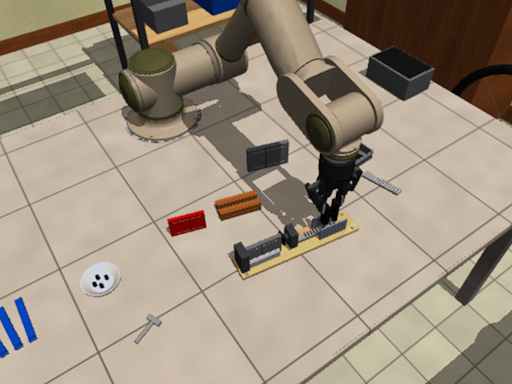

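```bash
python3 - <<'E'
from rig import env, close_job
print(close_job()); s=env.observe(); print(s["time_s"],s["ft_force"],s["position"])
E
```

```text
the job is handed in; nothing more can be done
None
the job is handed in; nothing more can be done
```

The lid is in the clamp groove against the stop and released, and I handed the job in with the gripper still holding the trigger squeezed.

- **Placing the lid:** I took it from the rest, lowered it onto the groove floor (about 5 N of contact) and slid it along until it met the stop (about 10 N). After letting go, the picture showed the lid and stop as one piece 110 mm long, and the lid's top about 72 mm up, so it is fully home.
- **Pumping:** It took four squeezes with full releases between them. The second moved the jaw only about 2 mm, because the pawl caught one tooth less than I expected, so I re-planned the remaining strokes. The last squeeze was partial.
- **Last checks:** The jaw's rear face to the pad's front measured 37.9 mm, against 42 mm unpressed, so the spring is pushed in about 4.1 mm of its 9 mm. The steady force on the tool was about 14 N. That means roughly 8 N on the lid and 3.7 mm of spring travel, which roughly agrees. The job ended at 19.2 s.
- **Cameras:** The cameras differed by up to 3 mm on positions. I relied on the wrist camera and the contact forces.
- **Other things on the table:** I did not touch them; the last scene picture showed them where they were, except the patch kit box and the far end of the rasp, which the arm hid in that view.
- **Last squeeze:** The arm is pushing on the trigger, and the other finger sits about 5 mm clear of the handle.

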